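# Nest three hanging trays on one hook against its sprung stop

### The arm

A 6-joint arm with a two-finger parallel gripper is mounted at the origin on a cart in front of the work surface, level with it; the furniture and walls round the work are solid. World frame = base frame: x ahead of the robot, y to its left, z up, the work surface at z = 0. Lengths are in m, angles in degrees, forces in N, time in s.
With the tool pointing down it reaches from about 0.4 to 0.825 m from the base axis. Payload 7 kg.
Tool frame: the origin (TCP) lies midway between the tips of the shut fingers; the grasp point (between the pads) lies 19 mm behind it (r.grip_point_offset is the z of the grasp point in the tool frame, in m); z points along the fingers, y is the line along which they close (so a half turn about z gives the same grasp; the last joint's range is limited). The gripper opens to 88 mm and grips with 3 to 60 N. Pads are 19 mm wide; open, the fingers measure 130 mm over their backs; the gripper's body (78 mm by 193 mm) begins 47 mm behind the grasp point.
Start: joints at [81.48, 20.546, 0.682, 0, -70.136, -16.507], TCP at [0.286, 0.612, 0.227] pointing down, gripper open.
Joint ranges: [-176.03, 176.03], [-82.01, 121.73], [-58.28, 71.71], [-173.87, 95.51], [-174.79, -0.11], [-173.66, 173.66]. Speed limits (degrees/s): [136.94, 136.94, 172.46, 180, 180, 180].

### API

Orientations are given as [roll, pitch, yaw] about the fixed x, y, z axes, in that order (R = Rz(yaw) Ry(pitch) Rx(roll)).
In Python, from plant import r, viewer, recognise, outline_of, pinpoint gives the robot as it stands.
- The arm moves only by the tool move_arm, never from a script. Its argument "targets" is a list of rows, each a list of 2 entries, a list of its own where there are three numbers: the shift along the tool's x, y, z in cm, then the turn, a rotation vector about the tool's x, y, z in rad. A call has 1 to 5 rows; each row is the pose to reach, as a shift and turn from the pose commanded when the call began, along the tool's axes at that moment; what a row does not reach only later rows make up. A row lasts 1/8 s, in which the tool goes at most 62.5 mm and 10.7 degrees, less where a joint would pass 70% of its speed; a pose out of reach is approached as far as the arm can. A call with a gripper value outside its range is refused whole. "jaw" is the finger opening in cm, from 0 to 8.76, set as the call begins (left out, the last holds). The fingers move at their own pace and stop on an object; "squeeze" is the grip in N (left out, the last holds). Time passes only in rows, so rows that repeat a pose let the fingers close. It gives the time, the measured TCP pose, the force, the opening and the grip force at its end, in the units of the state.
- r.get_state(): the state, without advancing time (a new reading comes with each control period).
- viewer.capture(name): name is "scene" or "top"; returns a dict with "image" (400x640x3 uint8, blue, green, red), "intrinsics" (3x3 intrinsics, pixels), "camera_from_world" (4x4, takes a point from world to camera coordinates). Camera axes: x right, y up, looking along -z (the intrinsics and any distortion apply to the point x, -y, -z); pixel columns grow to the right and rows downward; lengths in m; the calibration is good to about 2 mm. A picture is of the moment at which its call begins. There is no depth.
- r.close_job(): hands the job in; it is judged then, once.
Trained networks look in the newest picture that a camera, given by its name, has taken for a name from the list of things; names that differ only in an ending like _2 or _b are one class to them, and where a whole thing is asked for, a point or a joint stands for the part that bears it (a point fixed in the world has none). Each returns a list of dicts, best first, with "score" (0 to 1); they miss things now and then, are a little off and sometimes report something else, mostly with a low value. They report only what shows in the picture. A call takes as long as a camera call.
- recognise(label, camera): "box" ([left, top, right, bottom] in pixels, round what is visible of it).
- outline_of(label, camera): "mask" (400x640 bool, what is visible of it) and "box" ([left, top, right, bottom] in pixels, round what is visible of it).
- pinpoint(label, camera): "location" ([row, column] in pixels: a listed point, or the origin of a listed thing).
The state is a dict: "time_s": time; "joints": joint angles; "qd": joint speeds; "joint_torque": joint torques, N m; "tcp_pos": TCP position; "eef_rot": TCP orientation; "contact_force": force on the tool from outside, world axes, zero at the start; "moment": the same for the moment, N m; "gripper_width": finger opening in m; "gripper_force": force on a finger pad.
Only numpy, scipy, OpenCV 4.12 (cv2) and the standard library are available. Lean on these libraries where they do the work, as an engineer would, in place of code of your own. Each camera call takes 0.05 s, during which the arm holds its last target. There are 200 camera calls.

### The job

Clear the three empty parts trays away onto the hook, mouths towards the free end: hang the large blue one first, then the medium yellow one, then the small red one, each nested in the mouth of the one before. Slide each tray back along the bar as you hang it and press it home gently with about 10 N (never more than 18 N), so that the whole stack bears on the sprung stop, then let go; leave the trays hanging level and tight together and the other things on the table where they are.

Things in the scene. Friction and masses are not known exactly. Their poses are not given: they have to be found in the camera images.
- tray_large: Blue, large sheet-metal tray standing on the table, about 160 g: back plate (4 mm), two side flanges and a floor (3 mm), open at top and front; 124 mm wide (y), 34 mm deep (x), flanges 80 mm high. Origin: middle of the lower edge of the back face; z up, the mouth looks along -x (tray fills x = -34..0).
- tray_large_lug (a point): Blue tray's hanging lug: on its underside (z = 80 mm of the tray), 13 mm in front of the back face; tray's axes. This underside rests on the bar. The lug is 26 mm long (x = -13..13 here), 27 mm wide, 5 mm thick; it roofs a slot in the back plate 21 mm wide and 30 mm high, below it; cheeks 14 mm high hang at both sides, 21 mm apart.
- tray_large_tab (a point): Blue tray's black grip tab, 10 mm thick (x) and 20 mm wide (y), standing on the lug; this point is 30 mm above the lug's underside; the tab reaches from 25 mm below to 16 mm above it. Take it across the 20 mm (fingers closing along y), so that the fingers clear the next tray's tab.
- tray_medium: Yellow, medium sheet-metal tray standing on the table, about 130 g: back plate (4 mm), two side flanges and a floor (3 mm), open at top and front; 108 mm wide (y), 34 mm deep (x), flanges 73 mm high. Origin: middle of the lower edge of the back face; z up, the mouth looks along -x (tray fills x = -34..0).
- tray_medium_lug (a point): Yellow tray's hanging lug: on its underside (z = 73 mm of the tray), 13 mm in front of the back face; tray's axes. This underside rests on the bar. The lug is 26 mm long (x = -13..13 here), 27 mm wide, 5 mm thick; it roofs a slot in the back plate 21 mm wide and 30 mm high, below it; cheeks 14 mm high hang at both sides, 21 mm apart.
- tray_medium_tab (a point): Yellow tray's black grip tab, 10 mm thick (x) and 20 mm wide (y), standing on the lug; this point is 30 mm above the lug's underside; the tab reaches from 25 mm below to 16 mm above it. Take it across the 20 mm (fingers closing along y), so that the fingers clear the next tray's tab.
- tray_small: Red, small sheet-metal tray standing on the table, about 100 g: back plate (4 mm), two side flanges and a floor (3 mm), open at top and front; 92 mm wide (y), 34 mm deep (x), flanges 66 mm high. Origin: middle of the lower edge of the back face; z up, the mouth looks along -x (tray fills x = -34..0). Hung tight, each tray is 26 mm ahead of the last.
- tray_small_lug (a point): Red tray's hanging lug: on its underside (z = 66 mm of the tray), 13 mm in front of the back face; tray's axes. This underside rests on the bar. The lug is 26 mm long (x = -13..13 here), 27 mm wide, 5 mm thick; it roofs a slot in the back plate 21 mm wide and 30 mm high, below it; cheeks 14 mm high hang at both sides, 21 mm apart.
- tray_small_tab (a point): Red tray's black grip tab, 10 mm thick (x) and 20 mm wide (y), standing on the lug; this point is 30 mm above the lug's underside; the tab reaches from 25 mm below to 16 mm above it. Take it across the 20 mm (fingers closing along y), so that the fingers clear the next tray's tab.
- hook_stand: Fixed stand: base plate 110 x 80 x 12 mm, grey post 30 mm wide, and the hook, one level flat bar. Origin: on the table under the bar's root, at the post's front face. The bar runs along -x for 180 mm, 16 mm wide (y), 10 mm thick, top at z = 150 mm, middle at y = 0. Hung trays have the stand's axes, and are nested with 5 mm to spare at each side.
- hook_tip (a point): Free end of the bar, middle of its top (x = -180, z = 150 mm of the stand); stand's axes. The last 6 mm are an upturned lip, 8 mm above the bar's top: pass the slot over it with the lug's underside about 14 mm above the bar, and lower once the whole lug is behind the lip.
- stop: Stop on the bar: orange collar 50 x 26 mm, locked at an unmeasured place (this frame is only the stand's), and before it a black sprung pad, 44 mm wide, 5 mm above the bar's top. Pad face: anywhere from x = -66 to -36 mm, find it by feel. It yields 8 mm at 2.5 N/mm, then is hard; it springs back (damped), so ease off before opening the fingers.
- tape_yellow: Yellow roll of tape lying flat, 99 mm across, 45 mm high; a bystander. Origin: centre of the underside.
- box_cutter: Red and black box cutter, 27 x 123 x 17 mm, lying on the table; a bystander. Origin: centre of the underside.

How it is judged (in metres and radians):
On the way, in this order (a step that is already met when the one before it is completed fails the run):
1. the blue tray hangs on the bar and is pressed on the stop's pad with more than 3 N (z of tray_large in the frame of hook_stand between 0.066 and 0.074 m and y of tray_large in the frame of hook_stand between -0.006 and 0.006 m and angle between tray_large's own z axis and vertical below 0.12 rad and angle between the x axis of tray_large and the x axis of hook_stand, either way round below 0.15 rad and contact force between tray_large and stop above 3 N), for 0.2 s.
2. the yellow tray hangs nested in the blue one and is pressed home: more than 3 N between yellow and blue and between blue and the pad (all of step 1 and z of tray_medium in the frame of hook_stand between 0.073 and 0.081 m and y of tray_medium in the frame of hook_stand between -0.006 and 0.006 m and angle between tray_medium's own z axis and vertical below 0.12 rad and angle between the x axis of tray_medium and the x axis of hook_stand, either way round below 0.15 rad and x of tray_medium in the frame of tray_large between -0.031 and -0.022 m and contact force between tray_medium and tray_large above 3 N), for 0.2 s.
3. the red tray hangs nested in the yellow one and is pressed home: more than 3 N from red to yellow, yellow to blue and blue to the pad (all of step 2 and z of tray_small in the frame of hook_stand between 0.08 and 0.088 m and y of tray_small in the frame of hook_stand between -0.006 and 0.006 m and angle between tray_small's own z axis and vertical below 0.12 rad and angle between the x axis of tray_small and the x axis of hook_stand, either way round below 0.15 rad and x of tray_large in the frame of hook_stand between -0.074 and -0.02 m and x of tray_small in the frame of tray_medium between -0.031 and -0.022 m and contact force between tray_small and tray_medium above 3 N), for 0.2 s.
At the end, for the whole second after the job is handed in: Hung in order blue (back), yellow, red: lugs within 4 mm of the bar's top and 6 mm of its middle, upright within 0.12 rad, square within 0.15 rad; blue no farther forward than 74 mm from the post, each next one 22 to 31 mm ahead of the last; at rest, let go (z of tray_large in the frame of hook_stand between 0.066 and 0.074 m and y of tray_large in the frame of hook_stand between -0.006 and 0.006 m and angle between each of tray_large, tray_medium, tray_small's own z axis and vertical below 0.12 rad and angle between the x axis of each of tray_large, tray_medium, tray_small and the x axis of hook_stand, either way round below 0.15 rad and z of tray_medium in the frame of hook_stand between 0.073 and 0.081 m and y of tray_medium in the frame of hook_stand between -0.006 and 0.006 m and z of tray_small in the frame of hook_stand between 0.08 and 0.088 m and y of tray_small in the frame of hook_stand between -0.006 and 0.006 m and x of tray_large in the frame of hook_stand between -0.074 and -0.02 m and x of tray_medium in the frame of tray_large between -0.031 and -0.022 m and x of tray_small in the frame of tray_medium between -0.031 and -0.022 m and linear speed of each of tray_large, tray_medium, tray_small below 0.01 m/s and contact force between each of tray_large, tray_medium, tray_small and the fingers below 0.1 N); the robot touches nothing.
It fails at once if more than 18 N on the stop or between two trays (contact force between any of tray_large, tray_medium, tray_small and stop above 18 N or contact force between any of tray_medium, tray_small and tray_large above 18 N or contact force between tray_small and tray_medium above 18 N).
It fails at once if the tape roll or the box cutter is moved more than 20 mm (distance of any of tape_yellow, box_cutter from where it was at the start of the episode above 0.02 m).
It also fails if it takes over 72 s, if anything falls off the work surface, if the arm or the gripper's body presses on something with over 40 N, if the wrist force passes 120 N, or if a joint passes its speed limit or range.

## Working session

There is one attempt and no reset: what is moved stays moved. The work goes in short steps, Python scripts to look and compute and a tool call to move; the robot and the scene stay as the last step left them, time stands still between calls to the robot, and variables do not carry over. Pictures are saved under pics/ and viewed, at most 10 in all, crops included, and the job is handed in when it is done.

Besides the shell and the picture viewer there is one more tool, called as a command line: name --argument value ..., lists and objects as JSON in quotes. move_arm: Moves the arm, as the interface text tells. Its arguments: {"type":"object","properties":{"targets":{"type":"array","items":{"type":"array"}},"jaw":{"type":"number"},"squeeze":{"type":"number"}},"required":["targets"]}

```bash
mkdir -p pics; cat > h.py <<'E'
import numpy as np, cv2
from plant import r, viewer, recognise, outline_of, pinpoint
names=['tray_large','tray_large_lug','tray_large_tab','tray_medium','tray_medium_lug','tray_medium_tab','tray_small','tray_small_lug','tray_small_tab','hook_stand','hook_tip','tape_yellow','box_cutter']
def P(c):
    M=np.diag([1,-1,-1.])@c['camera_from_world'][:3,:]
    return c['intrinsics']@M
def tri(a,b,pa,pb):
    X=cv2.triangulatePoints(P(a),P(b),np.array(pa,float)[::-1].reshape(2,1),np.array(pb,float)[::-1].reshape(2,1))
    X=X[:3,0]/X[3,0]
    def e(c,p):
        q=P(c)@np.append(X,1); q=q[:2]/q[2]; return np.round(q-np.array(p)[::-1],1)
    return X,e(a,pa),e(b,pb)
E
python3 - <<'E'
from h import *
c={n:viewer.capture(n) for n in('scene','top')}
for n in c: cv2.imwrite(f'pics/{n}0.png',c[n]['image'])
for l in names:
    d={n:pinpoint(l,n) for n in c}
    s=[(n,[(np.round(x['location'],1).tolist(),round(x['score'],2)) for x in d[n][:2]]) for n in d]
    print(l,s)
    if d['scene'] and d['top']: 
        X,e,f=tri(c['scene'],c['top'],d['scene'][0]['location'],d['top'][0]['location']); print('   ',X.round(4),e,f)
for n in c:
    T=np.linalg.inv(c[n]['camera_from_world']); print(n,T.round(3).tolist(),c[n]['intrinsics'][0,0])
s=r.get_state(); print({k:s[k] for k in('time_s','tcp_pos','eef_rot','contact_force','gripper_width')})
E
```

```text
tray_large [('scene', [([245.7, 298.5], 0.76)]), ('top', [([230.2, 323.5], 0.85), ([216.0, 409.1], 0.29)])]
    [ 4.941e-01  2.320e-01 -2.000e-04] [ 0.6 -0.2] [-0.1  0.6]
tray_large_lug [('scene', [([224.0, 292.5], 0.94)]), ('top', [([267.6, 327.6], 0.6), ([229.3, 323.5], 0.57)])]
    [0.42   0.2074 0.1353] [-19.1   2.3] [  5.8 -16.8]
tray_large_tab [('scene', [([216.3, 295.0], 0.81)]), ('top', [([232.0, 326.1], 0.85)])]
    [0.4797 0.2245 0.1223] [-1.9  0.5] [ 0.5 -1.7]
tray_medium [('scene', [([257.5, 266.8], 0.83)]), ('top', [([262.5, 324.8], 0.79)])]
    [0.397  0.2295 0.0108] [-1.1  0.2] [ 0.2 -1. ]
tray_medium_lug [('scene', [([244.5, 254.5], 0.85)]), ('top', [([265.7, 324.1], 0.55)])]
    [0.3786 0.2343 0.0691] [ 1.3 -0.3] [-0.2  1.2]
tray_medium_tab [('scene', [([233.8, 256.0], 0.88)]), ('top', [([266.7, 326.6], 0.87), ([255.8, 232.0], 0.43)])]
    [0.3792 0.2266 0.113 ] [-0.8  0.2] [ 0.2 -0.7]
tray_small [('scene', [([217.3, 328.8], 0.95)]), ('top', [([197.3, 308.4], 0.55), ([269.9, 324.7], 0.5)])]
    [0.6061 0.2752 0.0111] [-1.7  0.5] [ 0.5 -1.6]
tray_small_lug [('scene', 
[... 715 characters left out ...]
 0.3] [ 0.4 -1.7]
box_cutter [('scene', [([342.0, 312.8], 0.79)]), ('top', [([263.8, 402.3], 0.77), ([197.4, 307.8], 0.41)])]
    [ 0.3915 -0.0177 -0.0216] [-2.6  0.6] [ 0.5 -2. ]
scene [[0.866, 0.34, -0.368, 0.187], [-0.501, 0.586, -0.637, -0.439], [-0.001, 0.736, 0.677, 0.843], [0.0, 0.0, 0.0, 1.0]] 415.3716148379623
top [[-0.025, 0.982, -0.185, 0.335], [-1.0, -0.024, 0.011, 0.25], [0.007, 0.185, 0.983, 1.256], [0.0, 0.0, 0.0, 1.0]] 399.84346243490614
{'time_s': 1.4, 'tcp_pos': array([0.28556714, 0.61160377, 0.22656746]), 'eef_rot': array([ 1.79999635e+02, -2.25631207e-03, -2.50248664e+01]), 'contact_force': array([0.46374296, 0.16052544, 0.23972586]), 'gripper_width': 0.08795674936539138}
```

View pics/scene0.png

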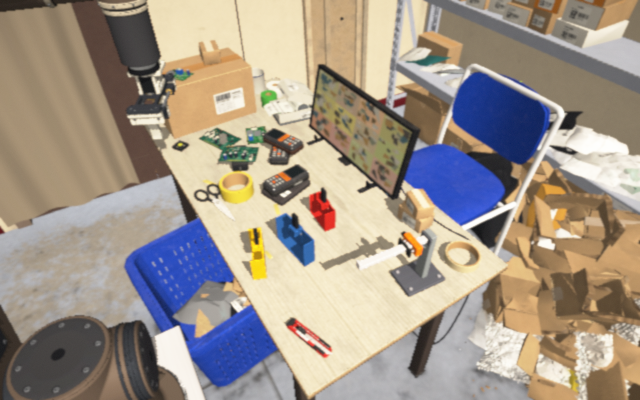

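View pics/top0.png

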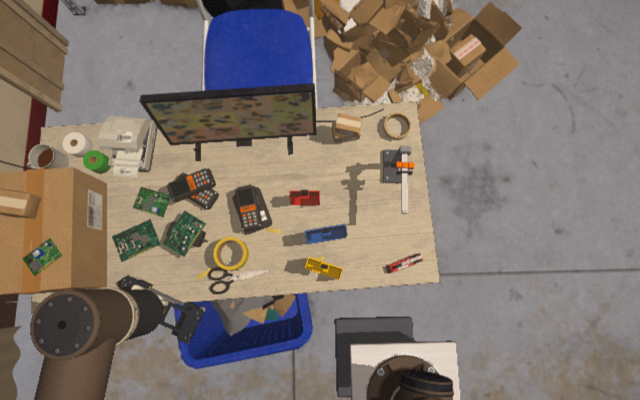

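The scene view shows yellow (258,255), blue (295,240) and red (322,210) trays, with the stand at (418,275) and the bar tip at (357,268). In the top view the bar points toward the robot. Next I'll fit models to the masks.

```bash
cat > fit.py <<'E'
from h import *
from scipy.optimize import minimize
def box(x0,x1,y0,y1,z0,z1): return np.array([[x,y,z] for x in(x0,x1) for y in(y0,y1) for z in(z0,z1)])
def tray(W,H):
    w=W/2
    return [box(-4,0,-w,w,0,H-30),box(-4,0,-w,-10.5,0,H),box(-4,0,10.5,w,0,H),box(-34,0,-w,-w+3,0,H),box(-34,0,w-3,w,0,H),box(-34,0,-w,w,0,3),
      box(-26,0,-13.5,13.5,H,H+5),box(-26,0,-13.5,-10.5,H-14,H),box(-26,0,10.5,13.5,H-14,H),box(-18,-8,-10,10,H+5,H+46)]
models={'tray_large':tray(124,80),'tray_medium':tray(108,73),'tray_small':tray(92,66)}
S=4
def render(parts,c,x,y,yaw,z=0):
    m=np.zeros((400*S,640*S),np.uint8); Pm=P(c); R=np.array([[np.cos(yaw),-np.sin(yaw),0],[np.sin(yaw),np.cos(yaw),0],[0,0,1]])
    for b in parts:
        X=(b/1000)@R.T+[x,y,z]; q=np.c_[X,np.ones(8)]@Pm.T; q=q[:,:2]/q[:,2:]
        cv2.fillConvexPoly(m,cv2.convexHull(np.round((q+.5)*S).astype(np.int32)),1)
    return m
def fit(parts,cams,masks,starts,z=0):
    big=[cv2.resize(cv2.GaussianBlur(k.astype(np.float32),(0,0),.5),None,fx=S,fy=S,interpolation=cv2.INTER_LINEAR)>.5 for k in masks]
    def cost(p):
        v=0
        for c,b in zip(cams,big):
            m=render(parts,c,p[0]/100,p[1]/100,p[2]*.2,z)>0; v+=1-(m&b).sum()/max(1,(m|b).sum())
        return v/len(cams)
    out=[]
    for s in starts:
        o=minimize(cost,[s[0]*100,s[1]*100,s[2]/.2],method='Nelder-Mead',options=dict(initial_simplex=np.array([s[0]*100,s[1]*100,s[2]/.2])+np.vstack([np.zeros(3),np.eye(3)]),maxiter=90,xatol=.01,fatol=1e-4))
        out.append((o.fun,o.x[0]/100,o.x[1]/100,np.degrees(o.x[2]*.2)))
    return sorted(out)
E
cat > go1.py <<'E'
from fit import *
c={n:viewer.capture(n) for n in('scene','top')}
g={'tray_large':(.49,.23,.2),'tray_medium':(.39,.23,-.25),'tray_small':(.605,.28,0)}
for l,s in g.items():
    ms=[];cs=[]
    for n in c:
        o=outline_of(l,n)
        if o: ms.append(o[0]['mask']);cs.append(c[n]);print(l,n,o[0]['score'],o[0]['box'])
    for f in fit(models[l],cs,ms,[(s[0],s[1],s[2]),(s[0],s[1],s[2]+np.pi)]): print('  ',np.round(f,4))
def stand(d=0):return [box(-55,55,-40,40,0,12)]
ms=[];
for n in c:
    o=outline_of('hook_stand',n)
    if o: print(n,o[0]['box'],o[0]['score'])
a=c['scene']['image'][180:300,230:450]; b=c['top']['image'][150:290,270:430]
cv2.imwrite('pics/crop1.png',np.vstack([cv2.resize(a,(600,327),interpolation=3),cv2.resize(b[:72],(600,270),interpolation=3)]))
cv2.imwrite('pics/crop2.png',cv2.resize(b,None,fx=4.2,fy=4.2,interpolation=3))
cv2.imwrite('pics/crop1.png',cv2.resize(a,None,fx=3.6,fy=3.6,interpolation=3))
E
python3 go1.py
```

```text
tray_large scene 0.65 [400.1, 232.3, 429.8, 255.8]
tray_large top 0.94 [305.1, 226.9, 345.7, 241.5]
   [0.5251 0.4973 0.2306 8.0442]
   [  0.5955   0.4681   0.2267 187.1562]
tray_medium scene 0.97 [246.4, 224.8, 266.3, 280.9]
tray_medium top 0.92 [304.1, 255.0, 341.1, 280.2]
   [  0.0975   0.3938   0.2291 -20.0296]
   [1.023000e-01 3.624000e-01 2.397000e-01 1.609141e+02]
tray_small scene 0.83 [310.9, 189.5, 336.4, 231.6]
tray_small top 0.69 [214.4, 236.8, 249.6, 272.4]
   [ 0.5366  0.6151  0.2873 -5.1352]
   [  0.5868   0.5833   0.2899 175.8824]
scene [354.7, 229.2, 443.8, 301.1] 0.61
top [385.7, 144.1, 412.0, 212.3] 0.77
```

View pics/crop1.png

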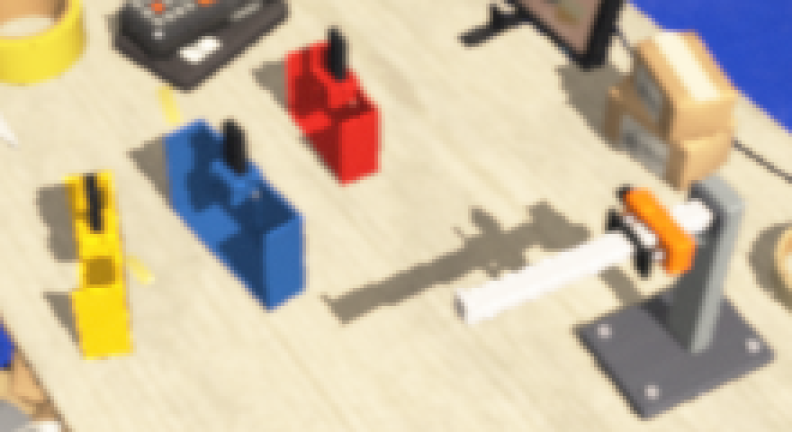

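View pics/crop2.png

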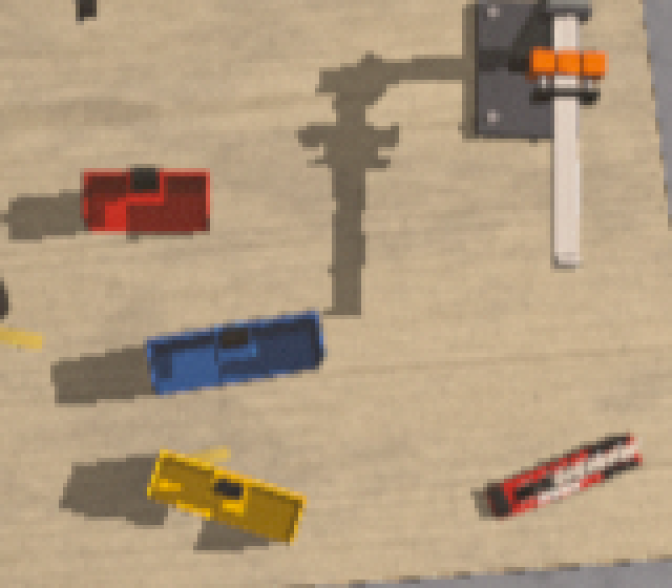

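The blue and red mouths face the robot (-x). Yellow is probably the same, but I'll check it with sharper colour and tab masks, and fit the bar as well.

```bash
cat > go2.py <<'E'
from fit import *
import sys
c={n:viewer.capture(n) for n in('scene','top')}
g={'tray_large':(.494,.231,.15,(225,280,270,325),(215,250,295,355)),'tray_medium':(.394,.229,-.35,(220,290,240,275),(250,290,295,350)),'tray_small':(.606,.28,0,(180,240,300,345),(180,215,280,325))}
def cm(l,im,w):
    h=cv2.cvtColor(im,cv2.COLOR_BGR2HSV); H,Sx,V=[h[...,i].astype(int) for i in range(3)]
    m={'tray_large':(abs(H-107)<14)&(Sx>110),'tray_medium':(abs(H-24)<7)&(Sx>180),'tray_small':((H<8)|(H>172))&(Sx>130)}[l]
    t=(V<60)
    o=np.zeros(m.shape,bool);o[w[0]:w[1],w[2]:w[3]]=1
    def big(k):
        n,lab,st,_=cv2.connectedComponentsWithStats((k&o).astype(np.uint8)); return lab==1+np.argmax(st[1:,4])
    return big(m), big(t)
for l,s in g.items():
    if len(sys.argv)>1 and l not in sys.argv[1:]: continue
    if l=='x': continue
    cs=[c['scene'],c['top']]
    mk=[cm(l,cs[i]['image'],s[3+i]) for i in(0,1)]
    print(l,[(int(a.sum()),int(b.sum())) for a,b in mk])
    T=models[l][-1:]; whole=[a|b for a,b in mk]
    for f in fit(models[l],cs,whole,[(s[0],s[1],s[2]),(s[0]-.033,s[1],s[2]+np.pi)]):
        tab=[]
        for q,(a,b) in zip(cs,mk):
            m=render(T,q,f[1],f[2],np.radians(f[3])); yx=np.argwhere(m).mean(0)/S-.5; tab.append(yx-np.argwhere(b).mean(0))
        print('  ',np.round(f,4),'tab px err',np.round(tab,1).tolist(), 'tab xy',np.round([f[1]-.013*np.cos(np.radians(f[3])),f[2]-.013*np.sin(np.radians(f[3]))],4))
# bar
ms=[]
for n,w in(('scene',(225,280,350,410)),('top',(165,220,395,415))):
    im=c[n]['image'].astype(int); k=(im.min(2)>(150))&(im.max(2)-im.min(2)<35); o=np.zeros(k.shape,bool);o[w[0]:w[1],w[2]:w[3]]=1
    nn,lab,st,_=cv2.connectedComponentsWithStats((k&o).astype(np.uint8)); i=1+np.argmax(st[1:,4]); ms.append(lab==i); print(n,st[i])
for L in (62,68,74,80):
    print(L,np.round(fit([box(-180,-L,-8,8,140,150),box(-180,-174,-8,8,140,158)],[c['scene'],c['top']],ms,[(.695,-.01,0)])[0],4))
v=[(m*255).astype(np.uint8)[w[0]:w[1],w[2]:w[3]] for m,w in zip(ms,((225,280,350,410),(165,220,395,415)))]
E
python3 go2.py
```

```text
tray_large [(921, 8), (165, 19)]
   [  0.4709   0.4651   0.2273 187.5818] tab px err [[-5.0, -3.8], [1.4, -0.1]] tab xy [0.4779 0.2291]
   [0.4804 0.496  0.2281 4.9723] tab px err [[-5.2, -1.4], [-0.5, 0.6]] tab xy [0.4831 0.227 ]
tray_medium [(555, 15), (393, 10)]
   [  0.1761   0.3933   0.23   -18.4927] tab px err [[-0.1, -0.3], [-0.6, 0.0]] tab xy [0.381  0.2341]
   [  0.1817   0.3622   0.2404 160.6438] tab px err [[0.5, -3.1], [1.8, -0.5]] tab xy [0.3745 0.2361]
tray_small [(662, 38), (388, 20)]
   [ 0.1145  0.612   0.2874 -3.4482] tab px err [[-0.4, -0.2], [-0.3, -0.1]] tab xy [0.599  0.2881]
   [1.723000e-01 5.810000e-01 2.886000e-01 1.789095e+02] tab px err [[0.2, -1.9], [1.4, -0.2]] tab xy [0.594  0.2884]
scene [356 244  50  27 502]
top [402 173   6  40 216]
62 [ 0.1605  0.7003 -0.0058 -2.9238]
68 [ 0.1368  0.7041 -0.0068 -3.1751]
74 [ 0.1598  0.7072 -0.0081 -3.7885]
80 [ 0.2016  0.706  -0.0078 -3.9039]
```

```bash
cat > go3.py <<'E'
from fit import *
c={n:viewer.capture(n) for n in('scene','top')}
def onplane(cam,u,v,z):
    Pm=P(cam); A=np.c_[Pm[:,:2],-np.array([u,v,1.])]; s=np.linalg.solve(A,-(Pm[:,2]*z+Pm[:,3])); return s[:2]
im=c['top']['image'].astype(float).mean(2)
for r0 in (178,190,205,211,212,213,214): print(r0,im[r0,396:414].round().astype(int).tolist())
sub={}
for side in('L','R'):
    pts=[]
    for v in range(176,210):
        p=im[v,396:414]; pk=p[6:11].max()
        if side=='L':
            j=[k for k in range(4,10)]; g=np.diff(p)[3:9]; g=np.clip(g,0,None); u=396+(np.arange(3,9)+.5)@g/g.sum()
        else:
            g=-np.diff(p)[9:15]; g=np.clip(g,0,None); u=396+(np.arange(9,15)+.5)@g/g.sum()
        pts.append(onplane(c['top'],u,v,.15))
    pts=np.array(pts); k=np.polyfit(pts[:,0],pts[:,1],1); res=pts[:,1]-np.polyval(k,pts[:,0])
    print(side,np.degrees(np.arctan(k[0])).round(2),'y at x=.52',np.polyval(k,.52).round(4),'y at .62',np.polyval(k,.62).round(4),res.std().round(5))
print('col404',im[205:220,404].round().tolist())
print([onplane(c['top'],404.8,v,.158).round(4).tolist() for v in(211,212,213)])
# blue
h=cv2.cvtColor(c['scene']['image'],cv2.COLOR_BGR2HSV).astype(int); o=np.zeros((400,640),bool);o[220:285,265:322]=1
m=(abs(h[...,0]-107)<14)&(h[...,1]>110)&o; t=(h[...,2]<60)&o&(np.arange(400)[:,None]<238); print(m.sum(),t.sum(),np.argwhere(t).mean(0))
mt=outline_of('tray_large','top')[0]['mask']
ht=c['top']['image'][222:246,300:352].astype(int); kt=np.zeros((400,640),bool); d=ht[...,0]-ht[...,2]; kt[222:246,300:352]=d>20; print(mt.sum(),kt.sum(),(mt&kt).sum())
for mm in (mt,mt|kt):
  for f in fit(models['tray_large'],[c['scene'],c['top']],[m|t,mm],[(.494,.231,.15),(.46,.231,.15+np.pi)]):
    T=models['tray_large'][-1:]; e=[np.argwhere(render(T,q,f[1],f[2],np.radians(f[3]))).mean(0)/S-.5 for q in c.values()]
    print(np.round(f,4),np.round(e,1).tolist())
E
python3 go3.py
```

```text
178 [90, 91, 91, 91, 89, 99, 196, 207, 206, 206, 208, 176, 169, 169, 171, 171, 170, 169]
190 [164, 162, 161, 164, 158, 134, 192, 206, 205, 203, 207, 210, 171, 157, 157, 154, 157, 158]
205 [176, 175, 175, 177, 168, 138, 194, 207, 207, 203, 205, 201, 176, 168, 169, 167, 164, 162]
211 [167, 168, 171, 172, 171, 137, 138, 189, 191, 190, 195, 202, 185, 173, 169, 169, 172, 169]
212 [170, 171, 176, 177, 175, 138, 116, 158, 166, 170, 178, 180, 167, 168, 171, 169, 171, 174]
213 [172, 171, 175, 177, 177, 148, 122, 125, 125, 129, 139, 165, 160, 169, 171, 172, 174, 175]
214 [173, 173, 174, 175, 173, 165, 158, 156, 155, 156, 157, 180, 177, 176, 175, 174, 173, 170]
L -3.21 y at x=.52 0.0125 y at .62 0.0069 0.00016
R -2.05 y at x=.52 -0.0055 y at .62 -0.0091 0.0007
col404 [207.0, 207.0, 207.0, 207.0, 205.0, 190.0, 191.0, 166.0, 125.0, 155.0, 174.0, 171.0, 172.0, 174.0, 172.0]
[[0.524, 0.0055], [0.5211, 0.0056], [0.5183, 0.0058]]
1005 33 [222.87878788 294.57575758]
579 436 419
[0.138  0.4985 0.231  7.7506] [[219.4, 294.7], [229.0, 324.8]]
[  0.218    0.4671   0.2262 188.9018] [[220.6, 292.9], [231.0, 325.2]]
[0.1317 0.4979 0.2313 7.7115] [[219.4, 294.5], [229.2, 324.7]]
[  0.2283   0.4668   0.2268 188.3179] [[220.4, 292.7], [231.0, 325.0]]
```

```bash
cat > plan.py <<'E'
# usage: plan.py x,y,z,yaw ... -> rows per waypoint relative to the measured pose; mm-deg; 'n' rows needed
import sys
from h import *
from scipy.spatial.transform import Rotation as Ro
s=r.get_state(); p0=s['tcp_pos'].copy(); R0=Ro.from_euler('xyz',s['eef_rot'],degrees=True)
print(s['time_s'],p0.round(4),s['eef_rot'].round(2),'F',s['contact_force'].round(1),'w',round(s['gripper_width'],4),'gf',round(s['gripper_force'],1))
last=np.zeros(3)
for a in sys.argv[1:]:
    x,y,z,w=map(float,a.split(','))
    d=R0.inv().apply(np.array([x,y,z])-p0)*100; t=(R0.inv()*Ro.from_euler('xyz',[180,0,w],degrees=True)).as_rotvec()
    print(a,d.round(2).tolist(),t.round(3).tolist(),'n=%.1f'%(np.linalg.norm(d-last)/6.25),'turn rows %.1f'%(np.degrees(np.linalg.norm(t))/10.7)); last=d
E
python3 plan.py .485,.2294,.227,7.7 .485,.2294,.091,7.7
```

```text
2.15 [0.2856 0.6116 0.2266] [180.    -0.   -25.02] F [ 0.3 -0.3 -0.1] w 0.0876 gf 0.0
.485,.2294,.227,7.7 [34.24, 26.2, -0.04] [0.0, -0.0, -0.571] n=6.9 turn rows 3.1
.485,.2294,.091,7.7 [34.24, 26.2, 13.56] [0.0, -0.0, -0.571] n=2.2 turn rows 3.1
```

move_arm --targets '[[[5, 3.8, 0], [0, 0, -0.14]], [[10, 7.6, 0], [0, 0, -0.28]], [[15, 11.5, 0], [0, 0, -0.42]], [[20, 15.3, 0], [0, 0, -0.571]], [[24.5, 18.7, 0], [0, 0, -0.571]]]' --jaw 8 --squeeze 50

```text
time_s: 2.78
tcp_pos: [0.4291, 0.3366, 0.227]
eef_rot: [-180.0, -0.0, 7.8]
contact_force: [0.2, 0.5, 0.7]
gripper_width: 0.08
gripper_force: 0.0
```

```bash
python3 plan.py .485,.2294,.20,7.7 .485,.2294,.091,7.7
```

```text
2.775 [0.4291 0.3366 0.227 ] [-1.7997e+02 -4.0000e-02  7.8200e+00] F [0.2 0.5 0.7] w 0.08 gf 0.0
.485,.2294,.20,7.7 [4.08, 11.39, 2.69] [-0.001, -0.001, 0.002] n=2.0 turn rows 0.0
.485,.2294,.091,7.7 [4.07, 11.39, 13.59] [-0.001, -0.001, 0.002] n=1.7 turn rows 0.0
```

move_arm --targets '[[[2, 6, 0], [0, 0, 0]], [[4.1, 11.5, 2], [0, 0, 0]], [[4.1, 11.5, 7], [0, 0, 0]], [[4.1, 11.5, 7], [0, 0, 0]]]'

```text
time_s: 3.28
tcp_pos: [0.4828, 0.2276, 0.1538]
eef_rot: [179.8, 0.3, 7.6]
contact_force: [0.3, 1.1, 0.4]
gripper_width: 0.0804
gripper_force: 0.0
```

```bash
cat > crop.py <<'E'
import sys
from h import *
n=sys.argv[1]; out=sys.argv[2]; a,b,c_,d=map(int,sys.argv[3:7])
c=viewer.capture(n); i=c['image'][a:b,c_:d]; k=min(800/i.shape[1],600/i.shape[0]); cv2.imwrite('pics/'+out,cv2.resize(i,None,fx=k,fy=k,interpolation=3))
E
python3 crop.py scene b1.png 170 290 230 390; python3 plan.py .485,.2294,.091,7.7
```

```text
3.325 [0.4841 0.2293 0.1562] [1.7988e+02 1.2000e-01 7.6700e+00] F [0.1 1.5 0.1] w 0.0796 gf 0.0
.485,.2294,.091,7.7 [0.1, -0.01, 6.52] [0.002, 0.002, -0.0] n=1.0 turn rows 0.0
```

View pics/b1.png

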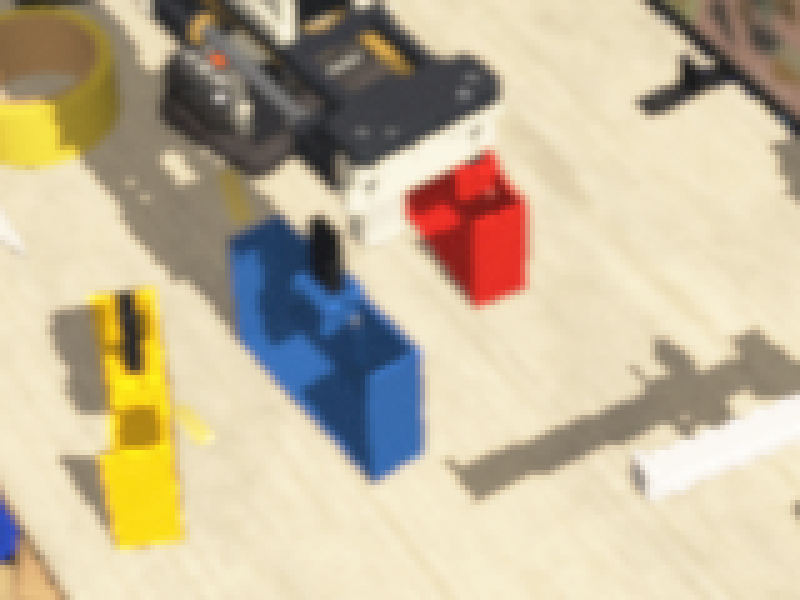

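The crop shows the white right finger at (370,200), clear to the right of the blue tab at (325,250), so I'll descend.

move_arm --targets '[[[0.1, 0, 3.5], [0, 0, 0]], [[0.1, 0, 6.5], [0, 0, 0]], [[0.1, 0, 6.5], [0, 0, 0]]]'

```text
time_s: 3.7
tcp_pos: [0.4851, 0.2309, 0.0918]
eef_rot: [179.9, 0.1, 7.8]
contact_force: [0.1, -0.7, 0.5]
gripper_width: 0.0799
gripper_force: 0.0
```

move_arm --targets '[[[0, 0, 0], [0, 0, 0]], [[0, 0, 0], [0, 0, 0]], [[0, 0, 0], [0, 0, 0]], [[0, 0, 0], [0, 0, 0]]]' --jaw 0

```text
time_s: 4.2
tcp_pos: [0.4856, 0.2303, 0.0921]
eef_rot: [-180.0, -0.0, 7.7]
contact_force: [-0.4, -0.3, 0.6]
gripper_width: 0.0457
gripper_force: 0.0
```

```bash
python3 plan.py .44,.0086,.24,-3 
```

```text
4.2 [0.4856 0.2303 0.0921] [-1.7997e+02 -4.0000e-02  7.6900e+00] F [-0.4 -0.3  0.6] w 0.0457 gf 0.0
.44,.0086,.24,-3 [-7.48, 21.35, -14.81] [-0.001, -0.001, 0.187] n=4.3 turn rows 1.0
```

move_arm --targets '[[[0, 0, 0], [0, 0, 0]], [[0, 0, 0], [0, 0, 0]], [[0, 0, 0], [0, 0, 0]], [[0, 0, 0], [0, 0, 0]], [[0, 0, 0], [0, 0, 0]]]'

```text
time_s: 4.82
tcp_pos: [0.4854, 0.2301, 0.0915]
eef_rot: [180.0, 0.0, 7.7]
contact_force: [-0.1, -0.2, -0.5]
gripper_width: 0.0196
gripper_force: 50.0
```

move_arm --targets '[[[0, 0, -3], [0, 0, 0]], [[0, 0, -7.5], [0, 0, 0]], [[-2, 5, -11], [0, 0, 0.06]], [[-4, 10, -11], [0, 0, 0.12]], [[-6, 15, -11], [0, 0, 0.187]]]'

```text
time_s: 5.45
tcp_pos: [0.4455, 0.0724, 0.202]
eef_rot: [-179.9, -0.1, -3.1]
contact_force: [1.2, -0.5, -1.7]
gripper_width: 0.0194
gripper_force: 50.0
```

```bash
python3 plan.py .44,.0086,.20,-3 
```

```text
5.45 [0.4455 0.0724 0.202 ] [-1.7994e+02 -5.0000e-02 -3.1100e+00] F [ 1.2 -0.5 -1.7] w 0.0194 gf 50.0
.44,.0086,.20,-3 [-0.2, 6.4, 0.19] [-0.001, -0.001, -0.002] n=1.0 turn rows 0.0
```

move_arm --targets '[[[-0.2, 3.2, 0], [0, 0, 0]], [[0, 6, 1], [0, 0, 0]], [[0.5, 6.3, 2.4], [0, 0, 0]], [[0.5, 6.3, 2.4], [0, 0, 0]], [[0.5, 6.3, 2.4], [0, 0, 0]]]'

```text
time_s: 6.08
tcp_pos: [0.448, 0.0109, 0.1777]
eef_rot: [180.0, 0.0, -3.0]
contact_force: [-0.1, 0.4, -1.5]
gripper_width: 0.0195
gripper_force: 50.0
```

```bash
python3 plan.py .46,.0076,.177,-3; cat > align.py <<'E'
# compare tray/tab vs bar in top and scene views
import sys
from go3f import *
E
python3 - <<'E'
from h import *
c={n:viewer.capture(n) for n in('scene','top')}
for l in('tray_large_tab','tray_large_lug','tray_large','hook_tip'):
    d={n:pinpoint(l,n) for n in c}
    if d['scene'] and d['top']: 
        X,e,f=tri(c['scene'],c['top'],d['scene'][0]['location'],d['top'][0]['location']); print(l,X.round(4),e,f,[d[n][0]['location'] for n in d])
i=c['scene']['image'][205:305,310:450];j=c['top']['image'][140:240,370:440]
cv2.imwrite('pics/b2.png',np.hstack([cv2.resize(i,(470,336),interpolation=3),cv2.resize(j,(235,336),interpolation=3)]))
E
```

```text
6.075 [0.448  0.0109 0.1777] [ 1.7999e+02  1.0000e-02 -2.9900e+00] F [-0.1  0.4 -1.5] w 0.0195 gf 50.0
.46,.0076,.177,-3 [1.22, 0.26, 0.07] [0.0, 0.0, 0.0] n=0.2 turn rows 0.0
tray_large_tab [ 0.6456  0.3087 -0.2336] [ 9.9 -3.3] [-2.4  9.2] [[262.8, 322.3], [190.2, 303.9]]
```

View pics/b2.png

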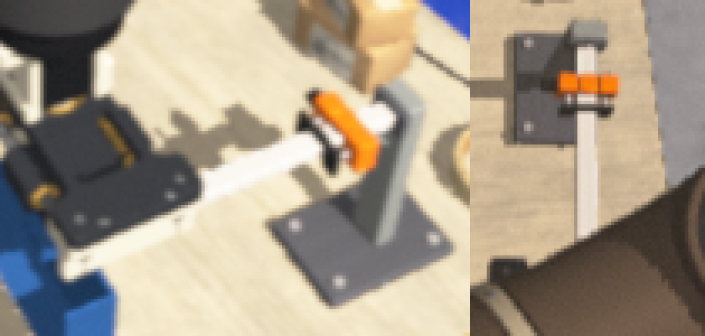

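The gripper hides the tip in both views: the bar runs from about (200,190) to (330,145) in the left panel and is cut off at (585,240) in the right. I'll enter by feel, slowly.

move_arm --targets '[[[2, 0.3, 0.1], [0, 0, 0]], [[4.5, 0.3, 0.1], [0, 0, 0]], [[5.5, 0.3, 0.1], [0, 0, 0]], [[5.5, 0.3, 0.1], [0, 0, 0]]]'

```text
time_s: 7.08
tcp_pos: [0.5029, 0.0041, 0.176]
eef_rot: [180.0, 0.1, -3.1]
contact_force: [-1.1, -0.2, -1.5]
gripper_width: 0.0199
gripper_force: 50.0
```

move_arm --targets '[[[0.3, 0, 0], [0, 0, 0]], [[0.6, 0, 0], [0, 0, 0]], [[0.9, 0, 0], [0, 0, 0]], [[1.2, 0, 0], [0, 0, 0]], [[1.5, 0, 0], [0, 0, 0]]]'

```text
time_s: 7.7
tcp_pos: [0.5176, 0.0036, 0.1766]
eef_rot: [-180.0, -0.0, -3.0]
contact_force: [-0.2, -0.3, -0.6]
gripper_width: 0.0198
gripper_force: 50.0
```

```bash
python3 plan.py .53,.0036,.176,-3 
```

```text
7.7 [0.5176 0.0036 0.1766] [-1.80e+02 -1.00e-02 -3.02e+00] F [-0.2 -0.3 -0.6] w 0.0198 gf 50.0
.53,.0036,.176,-3 [1.23, -0.06, 0.06] [-0.0, -0.0, -0.0] n=0.2 turn rows 0.0
```

move_arm --targets '[[[0.8, 0, 0], [0, 0, 0]], [[1.6, 0, 0], [0, 0, 0]], [[2.4, 0, 0], [0, 0, 0]], [[3.2, 0, 0], [0, 0, 0]], [[3.2, 0, 0], [0, 0, 0]]]'

```text
time_s: 8.32
tcp_pos: [0.55, 0.0019, 0.1763]
eef_rot: [180.0, 0.0, -3.0]
contact_force: [-0.8, 1.3, -1.8]
gripper_width: 0.0192
gripper_force: 50.0
```

move_arm --targets '[[[0, 0.1, 0], [0, 0, 0]], [[0, 0.2, 0], [0, 0, 0]], [[0, 0.25, 0], [0, 0, 0]]]'

```text
time_s: 8.7
tcp_pos: [0.5492, -0.0006, 0.1767]
eef_rot: [-180.0, -0.0, -3.0]
contact_force: [-0.1, 0.1, -1.0]
gripper_width: 0.0201
gripper_force: 50.0
```

move_arm --targets '[[[0, 0.1, 0], [0, 0, 0]], [[0, 0.1, 0], [0, 0, 0]]]'

```text
time_s: 8.95
tcp_pos: [0.5492, -0.0014, 0.1767]
eef_rot: [-180.0, -0.0, -3.0]
contact_force: [-1.3, 1.8, -0.5]
gripper_width: 0.02
gripper_force: 50.0
```

move_arm --targets '[[[0, 0.1, 0], [0, 0, 0]], [[0, 0.1, 0], [0, 0, 0]]]'

```text
time_s: 9.2
tcp_pos: [0.5493, -0.0016, 0.1766]
eef_rot: [-179.9, -0.0, -3.0]
contact_force: [-1.1, 5.2, 0.1]
gripper_width: 0.0197
gripper_force: 50.0
```

move_arm --targets '[[[0, -0.2, 0], [0, 0, 0]], [[0, -0.4, 0], [0, 0, 0]], [[0, -0.6, 0], [0, 0, 0]], [[0, -0.65, 0], [0, 0, 0]]]'

```text
time_s: 9.7
tcp_pos: [0.5495, 0.0038, 0.1765]
eef_rot: [180.0, 0.0, -3.0]
contact_force: [1.3, -1.7, -2.7]
gripper_width: 0.0195
gripper_force: 50.0
```

move_arm --targets '[[[0, -0.1, 0], [0, 0, 0]], [[0, -0.1, 0], [0, 0, 0]]]'

```text
time_s: 9.95
tcp_pos: [0.5495, 0.004, 0.1765]
eef_rot: [179.9, 0.0, -3.0]
contact_force: [0.7, -4.5, -2.9]
gripper_width: 0.0198
gripper_force: 50.0
```

move_arm --targets '[[[0, -0.0, 0], [0, 0, 0]], [[0, 0.35, 0], [0, 0, 0]], [[2, 0.35, 0], [0, 0, 0]], [[4, 0.35, 0], [0, 0, 0]], [[5, 0.35, 0], [0, 0, 0]]]'

```text
time_s: 10.58
tcp_pos: [0.6001, -0.0011, 0.1764]
eef_rot: [-180.0, -0.0, -3.0]
contact_force: [-1.0, -0.0, -0.1]
gripper_width: 0.0197
gripper_force: 50.0
```

move_arm --targets '[[[0.5, 0, 0], [0, 0, 0]], [[0.5, 0.2, 0], [0, 0, 0]], [[0.5, 0.3, 0], [0, 0, 0]], [[0.5, 0.3, 0], [0, 0, 0]]]'

```text
time_s: 11.08
tcp_pos: [0.6038, -0.0045, 0.1767]
eef_rot: [-180.0, -0.0, -3.0]
contact_force: [0.2, 0.1, -1.3]
gripper_width: 0.0197
gripper_force: 50.0
```

move_arm --targets '[[[0, 0.1, 0], [0, 0, 0]], [[0, 0.1, 0], [0, 0, 0]]]'

```text
time_s: 11.32
tcp_pos: [0.604, -0.0049, 0.1767]
eef_rot: [-179.9, -0.0, -3.0]
contact_force: [-2.5, 4.9, 0.7]
gripper_width: 0.0195
gripper_force: 50.0
```

move_arm --targets '[[[0, -0.25, 0], [0, 0, 0]], [[0, -0.45, 0], [0, 0, 0]], [[0, -0.65, 0], [0, 0, 0]], [[0, -0.65, 0], [0, 0, 0]]]'

```text
time_s: 11.82
tcp_pos: [0.6044, 0.0006, 0.1765]
eef_rot: [179.9, 0.0, -3.0]
contact_force: [0.2, -3.8, -2.2]
gripper_width: 0.0192
gripper_force: 50.0
```

move_arm --targets '[[[0, 0.3, 0], [0, 0, 0.005]], [[0, 0.32, 0.4], [0, 0, 0.005]], [[0, 0.32, 0.8], [0, 0, 0.005]], [[0, 0.32, 1.2], [0, 0, 0.005]], [[0, 0.32, 1.2], [0, 0, 0.005]]]'

```text
time_s: 12.45
tcp_pos: [0.604, -0.0022, 0.164]
eef_rot: [180.0, 0.1, -3.3]
contact_force: [-0.1, -0.1, -1.0]
gripper_width: 0.0199
gripper_force: 50.0
```

move_arm --targets '[[[0, 0, 0.1], [0, 0, 0]], [[0, 0, 0.15], [0, 0, 0]], [[0, 0, 0.2], [0, 0, 0]], [[0, 0, 0.2], [0, 0, 0]]]'

```text
time_s: 12.95
tcp_pos: [0.6043, -0.0022, 0.1626]
eef_rot: [-180.0, -0.0, -3.3]
contact_force: [-0.1, 0.5, -1.7]
gripper_width: 0.0194
gripper_force: 50.0
```

move_arm --targets '[[[0, 0, 0.1], [0, 0, 0]], [[0, 0, 0.1], [0, 0, 0]]]'

```text
time_s: 13.2
tcp_pos: [0.6043, -0.0022, 0.1615]
eef_rot: [180.0, 0.0, -3.3]
contact_force: [-0.2, -0.1, -1.5]
gripper_width: 0.0197
gripper_force: 50.0
```

move_arm --targets '[[[0, 0, 0.05], [0, 0, 0]], [[0, 0, 0.05], [0, 0, 0]]]'

```text
time_s: 13.45
tcp_pos: [0.6043, -0.0022, 0.1614]
eef_rot: [-180.0, -0.0, -3.3]
contact_force: [-1.5, -0.1, 2.7]
gripper_width: 0.0192
gripper_force: 50.0
```

move_arm --targets '[[[0.3, 0, -0.03], [0, 0, 0]], [[0.8, 0, -0.03], [0, 0, 0]], [[1.2, 0, -0.03], [0, 0, 0]], [[1.5, 0, -0.03], [0, 0, 0]], [[1.5, 0, -0.03], [0, 0, 0]]]'

```text
time_s: 14.08
tcp_pos: [0.6198, -0.0031, 0.1614]
eef_rot: [180.0, -0.0, -3.3]
contact_force: [-1.4, -0.4, 2.4]
gripper_width: 0.0193
gripper_force: 50.0
```

move_arm --targets '[[[0.15, 0, 0], [0, 0, 0]], [[0.3, 0, 0], [0, 0, 0]], [[0.45, 0, 0], [0, 0, 0]], [[0.6, 0, 0], [0, 0, 0]]]'

```text
time_s: 14.58
tcp_pos: [0.6253, -0.0034, 0.1614]
eef_rot: [-180.0, 0.0, -3.3]
contact_force: [-2.3, 0.5, 4.5]
gripper_width: 0.0197
gripper_force: 50.0
```

move_arm --targets '[[[0.15, 0, -0.05], [0, 0, 0]], [[0.3, 0, -0.05], [0, 0, 0]], [[0.45, 0, -0.05], [0, 0, 0]]]'

```text
time_s: 14.95
tcp_pos: [0.6284, -0.0036, 0.1615]
eef_rot: [180.0, 0.2, -3.3]
contact_force: [-8.9, 1.7, 5.6]
gripper_width: 0.0197
gripper_force: 50.0
```

move_arm --targets '[[[0.15, 0, 0], [0, 0, 0]], [[0.3, 0, 0], [0, 0, 0]], [[0.4, 0, 0], [0, 0, 0]]]'

```text
time_s: 15.32
tcp_pos: [0.6308, -0.0038, 0.1615]
eef_rot: [180.0, 0.3, -3.3]
contact_force: [-15.2, 3.4, 10.9]
gripper_width: 0.0195
gripper_force: 50.0
```

move_arm --targets '[[[-0.15, 0, -0.05], [0, 0, 0]], [[-0.15, 0, -0.08], [0, 0, 0]], [[-0.15, 0, -0.08], [0, 0, 0]]]'

```text
time_s: 15.7
tcp_pos: [0.6298, -0.0037, 0.1615]
eef_rot: [180.0, 0.3, -3.3]
contact_force: [-9.6, 1.9, 3.3]
gripper_width: 0.0197
gripper_force: 50.0
```

```bash
python3 plan.py
```

```text
15.7 [ 0.6298 -0.0037  0.1615] [179.99   0.28  -3.33] F [-9.6  1.9  3.3] w 0.0197 gf 50.0
```

move_arm --targets '[[[-0.2, 0, 0], [0, 0, 0]], [[-0.35, 0, 0], [0, 0, 0]], [[-0.5, 0, 0], [0, 0, 0]], [[-0.6, 0, 0], [0, 0, 0]], [[-0.6, 0, 0], [0, 0, 0]]]'

```text
time_s: 16.32
tcp_pos: [0.6265, -0.0034, 0.1627]
eef_rot: [-180.0, -0.0, -3.3]
contact_force: [-1.8, 1.1, -2.8]
gripper_width: 0.0198
gripper_force: 50.0
```

move_arm --targets '[[[0, 0, 0], [0, 0, 0]], [[0, 0, 0], [0, 0, 0]], [[0, 0, 0], [0, 0, 0]], [[0, 0, 0], [0, 0, 0]]]' --jaw 4.5

```text
time_s: 16.82
tcp_pos: [0.6265, -0.0034, 0.1629]
eef_rot: [-180.0, -0.0, -3.3]
contact_force: [0.1, 0.0, 0.2]
gripper_width: 0.0444
gripper_force: 0.0
```

```bash
python3 plan.py .626,-.0037,.23,-3.3 .381,.2341,.23,-19 .381,.2341,.085,-19
```

```text
16.825 [ 0.6265 -0.0034  0.1629] [-1.80e+02 -3.00e-02 -3.31e+00] F [0.1 0.  0.2] w 0.0444 gf 0.0
.626,-.0037,.23,-3.3 [-0.04, 0.03, -6.71] [-0.0, -0.0, -0.0] n=1.1 turn rows 0.0
.381,.2341,.23,-19 [-25.87, -22.3, -6.73] [-0.0, -0.0, 0.274] n=5.5 turn rows 1.5
.381,.2341,.085,-19 [-25.88, -22.3, 7.77] [-0.0, -0.0, 0.274] n=2.3 turn rows 1.5
```

move_arm --targets '[[[0, 0, -4], [0, 0, 0]], [[-2, 0, -7], [0, 0, 0]], [[-7, -5, -7], [0, 0, 0.06]], [[-12, -9.5, -7], [0, 0, 0.12]], [[-16.5, -13.5, -7], [0, 0, 0.2]]]' --jaw 5

```text
time_s: 17.45
tcp_pos: [0.4757, 0.1343, 0.2329]
eef_rot: [-180.0, -0.0, -14.9]
contact_force: [0.4, 2.0, -0.0]
gripper_width: 0.05
gripper_force: 0.0
```

move_arm --targets '[[[-6, -3.5, 0], [0, 0, 0.074]], [[-10.7, -6.9, 2], [0, 0, 0.074]], [[-10.7, -6.9, 6], [0, 0, 0.074]], [[-10.7, -6.9, 6], [0, 0, 0.074]]]'

```text
time_s: 17.95
tcp_pos: [0.3892, 0.2265, 0.1709]
eef_rot: [179.8, 0.1, -18.9]
contact_force: [0.2, 0.6, 0.7]
gripper_width: 0.05
gripper_force: 0.0
```

```bash
python3 plan.py .381,.2341,.085,-19; python3 - <<'E'
from h import *
c=viewer.capture('scene')
X=np.array([[.626,-.0037,.18,1],[.381,.2341,.103,1]])@P(c).T; print((X[:,:2]/X[:,2:]).round(1))
i=c['image'];cv2.imwrite('pics/y1.png',np.hstack([cv2.resize(i[210:290,230:310],(400,400),interpolation=3),cv2.resize(i[215:295,350:430],(400,400),interpolation=3)]))
E
```

```text
17.95 [0.3892 0.2265 0.1709] [ 1.7975e+02  1.0000e-01 -1.8900e+01] F [0.2 0.6 0.7] w 0.05 gf 0.0
.381,.2341,.085,-19 [-1.01, -0.49, 8.59] [0.004, 0.002, 0.002] n=1.4 turn rows 0.0
[[401.1 238.8]
 [255.2 234.5]]
```

View pics/y1.png

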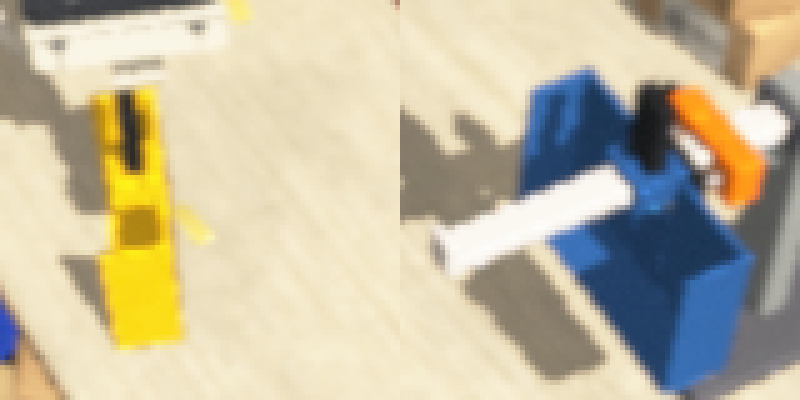

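The blue tray hangs level on the bar (black tab at (655,125) in the right panel), next to the orange collar. Now for the yellow tray.

move_arm --targets '[[[-1, -0.5, 2.5], [0, 0, 0]], [[-1, -0.5, 2.5], [0, 0, 0]], [[-1, -0.5, 2.5], [0, 0, 0]]]'

```text
time_s: 18.38
tcp_pos: [0.3844, 0.2354, 0.1492]
eef_rot: [-179.9, -0.1, -19.0]
contact_force: [0.1, -1.1, 0.2]
gripper_width: 0.0499
gripper_force: 0.0
```

```bash
python3 plan.py .381,.2341,.085,-19
```

```text
18.375 [0.3844 0.2354 0.1492] [-1.7992e+02 -6.0000e-02 -1.9050e+01] F [ 0.1 -1.1  0.2] w 0.0499 gf 0.0
.381,.2341,.085,-19 [-0.29, 0.24, 6.42] [-0.001, -0.001, -0.001] n=1.0 turn rows 0.0
```

move_arm --targets '[[[-0.3, 0.2, 2], [0, 0, 0]], [[-0.3, 0.2, 5], [0, 0, 0]], [[-0.3, 0.2, 6.4], [0, 0, 0]], [[-0.3, 0.2, 6.4], [0, 0, 0]]]'

```text
time_s: 18.88
tcp_pos: [0.3802, 0.234, 0.084]
eef_rot: [180.0, -0.0, -19.0]
contact_force: [0.2, 0.1, 0.6]
gripper_width: 0.0501
gripper_force: 0.0
```

move_arm --targets '[[[-0.3, 0, 0], [0, 0, 0]], [[-0.3, 0, 0], [0, 0, 0]], [[-0.3, 0, 0], [0, 0, 0]], [[-0.3, 0, 0], [0, 0, 0]], [[-0.3, 0, 0], [0, 0, 0]]]' --jaw 0

```text
time_s: 19.5
tcp_pos: [0.3769, 0.2353, 0.0839]
eef_rot: [180.0, -0.0, -19.0]
contact_force: [-0.6, -2.3, 4.8]
gripper_width: 0.0194
gripper_force: 50.0
```

```bash
python3 plan.py .47,.006,.20,-3.3
```

```text
19.5 [0.3769 0.2353 0.0839] [ 1.8e+02 -1.0e-02 -1.9e+01] F [-0.6 -2.3  4.8] w 0.0194 gf 50.0
.47,.006,.20,-3.3 [16.27, 18.65, -11.6] [0.0, -0.0, -0.274] n=4.4 turn rows 1.5
```

move_arm --targets '[[[0, 0, 0], [0, 0, 0]], [[0, 0, 0], [0, 0, 0]], [[0.2, 0, 0], [0, 0, 0]], [[0.4, 0, 0], [0, 0, 0]]]' --jaw 3

```text
time_s: 20.0
tcp_pos: [0.3808, 0.2341, 0.0836]
eef_rot: [180.0, 0.0, -19.0]
contact_force: [-1.0, -0.1, -0.6]
gripper_width: 0.0298
gripper_force: 0.0
```

move_arm --targets '[[[0, 0, 0], [0, 0, 0]], [[0, 0, 0], [0, 0, 0]], [[0, 0, 0], [0, 0, 0]]]' --jaw 0

```text
time_s: 20.38
tcp_pos: [0.3806, 0.234, 0.0836]
eef_rot: [180.0, 0.0, -19.0]
contact_force: [0.6, -0.3, -1.5]
gripper_width: 0.0196
gripper_force: 50.0
```

```bash
python3 plan.py .47,.006,.20,-3.3
```

```text
20.375 [0.3806 0.234  0.0836] [179.99   0.   -19.01] F [ 0.6 -0.3 -1.5] w 0.0196 gf 50.0
.47,.006,.20,-3.3 [15.88, 18.64, -11.64] [0.0, 0.0, -0.274] n=4.3 turn rows 1.5
```

move_arm --targets '[[[0, 0, -5], [0, 0, 0]], [[2, 2, -10], [0, 0, -0.05]], [[6, 6.5, -11], [0, 0, -0.13]], [[10, 11, -11], [0, 0, -0.2]], [[13.5, 15.5, -10], [0, 0, -0.274]]]'

```text
time_s: 21.0
tcp_pos: [0.4587, 0.0422, 0.1845]
eef_rot: [-179.9, -0.1, -3.1]
contact_force: [1.1, 0.5, -1.5]
gripper_width: 0.0198
gripper_force: 50.0
```

move_arm --targets '[[[1.5, 3, 0.7], [0, 0, 0]], [[1.5, 3, 0.7], [0, 0, 0]], [[1.5, 3, 0.7], [0, 0, 0]]]'

```text
time_s: 21.38
tcp_pos: [0.4708, 0.0127, 0.1765]
eef_rot: [180.0, 0.0, -3.4]
contact_force: [0.7, 0.3, -0.5]
gripper_width: 0.0199
gripper_force: 50.0
```

```bash
python3 plan.py .505,.0038,.1755,-3.3 .56,.0006,.1755,-3.3
```

```text
21.375 [0.4708 0.0127 0.1765] [ 1.80e+02  3.00e-02 -3.36e+00] F [ 0.7  0.3 -0.5] w 0.0199 gf 50.0
.505,.0038,.1755,-3.3 [3.47, 0.69, 0.1] [0.0, 0.0, -0.001] n=0.6 turn rows 0.0
.56,.0006,.1755,-3.3 [8.98, 0.68, 0.09] [0.0, 0.0, -0.001] n=0.9 turn rows 0.0
```

move_arm --targets '[[[1, 0.4, 0.1], [0, 0, 0]], [[2, 0.68, 0.1], [0, 0, 0]], [[3.3, 0.68, 0.1], [0, 0, 0]], [[3.4, 0.68, 0.1], [0, 0, 0]], [[3.4, 0.68, 0.1], [0, 0, 0]]]'

```text
time_s: 22.0
tcp_pos: [0.5045, 0.0039, 0.1754]
eef_rot: [180.0, 0.0, -3.3]
contact_force: [0.3, -0.1, -2.3]
gripper_width: 0.0196
gripper_force: 50.0
```

move_arm --targets '[[[0.6, 0, 0], [0, 0, 0]], [[1.2, 0, 0], [0, 0, 0]], [[1.8, 0, 0], [0, 0, 0]], [[2.4, 0, 0], [0, 0, 0]], [[3.0, 0, 0], [0, 0, 0]]]'

```text
time_s: 22.62
tcp_pos: [0.5349, 0.0022, 0.1756]
eef_rot: [180.0, 0.0, -3.3]
contact_force: [-0.9, -0.9, -1.2]
gripper_width: 0.0199
gripper_force: 50.0
```

```bash
python3 plan.py .56,.0006,.1755,-3.3 .56,.0006,.1618,-3.3
```

```text
22.625 [0.5349 0.0022 0.1756] [180.     0.    -3.32] F [-0.9 -0.9 -1.2] w 0.0199 gf 50.0
.56,.0006,.1755,-3.3 [2.51, 0.01, 0.01] [0.0, 0.0, -0.0] n=0.4 turn rows 0.0
.56,.0006,.1618,-3.3 [2.51, 0.01, 1.38] [0.0, 0.0, -0.0] n=0.2 turn rows 0.0
```

move_arm --targets '[[[1.2, 0, 0], [0, 0, 0]], [[2.4, 0, 0], [0, 0, 0]], [[2.4, 0, 0.5], [0, 0, 0]], [[2.4, 0, 1.0], [0, 0, 0]], [[2.4, 0, 1.35], [0, 0, 0]]]'

```text
time_s: 23.25
tcp_pos: [0.558, 0.0008, 0.1616]
eef_rot: [180.0, 0.0, -3.3]
contact_force: [0.2, -0.3, -2.1]
gripper_width: 0.0195
gripper_force: 50.0
```

move_arm --targets '[[[0, 0, 0.06], [0, 0, 0]], [[0, 0, 0.1], [0, 0, 0]], [[0, 0, 0.1], [0, 0, 0]]]'

```text
time_s: 23.62
tcp_pos: [0.5585, 0.0009, 0.1614]
eef_rot: [-180.0, -0.0, -3.3]
contact_force: [0.5, -0.2, -1.6]
gripper_width: 0.0201
gripper_force: 50.0
```

move_arm --targets '[[[0, 0, 0.08], [0, 0, 0]], [[0, 0, 0.1], [0, 0, 0]]]'

```text
time_s: 23.88
tcp_pos: [0.5586, 0.0008, 0.1606]
eef_rot: [-180.0, -0.0, -3.3]
contact_force: [-0.6, 0.6, 3.5]
gripper_width: 0.0195
gripper_force: 50.0
```

move_arm --targets '[[[0, 0, 0.0], [0, 0, 0]]]'

```text
time_s: 24.0
tcp_pos: [0.5586, 0.0009, 0.1606]
eef_rot: [-180.0, -0.0, -3.3]
contact_force: [-1.5, 0.6, 3.4]
gripper_width: 0.0196
gripper_force: 50.0
```

move_arm --targets '[[[0.6, 0, -0.06], [0, 0, 0]], [[1.4, 0, -0.06], [0, 0, 0]], [[2.2, 0, -0.06], [0, 0, 0]], [[2.9, 0, -0.06], [0, 0, 0]], [[3.3, 0, -0.06], [0, 0, 0]]]'

```text
time_s: 24.62
tcp_pos: [0.5919, -0.0012, 0.1606]
eef_rot: [180.0, 0.0, -3.3]
contact_force: [-1.5, -0.3, 1.5]
gripper_width: 0.0199
gripper_force: 50.0
```

move_arm --targets '[[[0.15, 0, 0], [0, 0, 0]], [[0.3, 0, 0], [0, 0, 0]], [[0.45, 0, 0], [0, 0, 0]], [[0.6, 0, 0], [0, 0, 0]]]'

```text
time_s: 25.12
tcp_pos: [0.5973, -0.0014, 0.1607]
eef_rot: [-180.0, 0.0, -3.3]
contact_force: [-3.1, 0.9, 0.2]
gripper_width: 0.0196
gripper_force: 50.0
```

move_arm --targets '[[[0.12, 0, -0.03], [0, 0, 0]], [[0.24, 0, -0.03], [0, 0, 0]], [[0.24, 0, -0.03], [0, 0, 0]]]'

```text
time_s: 25.5
tcp_pos: [0.5988, -0.0015, 0.1607]
eef_rot: [180.0, 0.1, -3.3]
contact_force: [-4.2, 0.8, -0.5]
gripper_width: 0.0199
gripper_force: 50.0
```

move_arm --targets '[[[0.12, 0, -0.02], [0, 0, 0]], [[0.2, 0, -0.02], [0, 0, 0]]]'

```text
time_s: 25.75
tcp_pos: [0.5999, -0.0016, 0.1607]
eef_rot: [180.0, 0.2, -3.3]
contact_force: [-8.9, 1.8, 2.1]
gripper_width: 0.0196
gripper_force: 50.0
```

move_arm --targets '[[[0.1, 0, -0.03], [0, 0, 0]], [[0.16, 0, -0.03], [0, 0, 0]]]'

```text
time_s: 26.0
tcp_pos: [0.6009, -0.0017, 0.1607]
eef_rot: [180.0, 0.3, -3.3]
contact_force: [-9.8, 2.8, 2.4]
gripper_width: 0.0197
gripper_force: 50.0
```

move_arm --targets '[[[0, 0, 0], [0, 0, 0]], [[0, 0, 0], [0, 0, 0]]]'

```text
time_s: 26.25
tcp_pos: [0.6009, -0.0017, 0.1608]
eef_rot: [180.0, 0.3, -3.3]
contact_force: [-9.6, 3.4, 1.5]
gripper_width: 0.0194
gripper_force: 50.0
```

move_arm --targets '[[[0.08, 0, 0], [0, 0, 0]], [[0.15, 0, -0.02], [0, 0, 0]], [[0.15, 0, -0.02], [0, 0, 0]]]'

```text
time_s: 26.62
tcp_pos: [0.6018, -0.0018, 0.1608]
eef_rot: [180.0, 0.3, -3.3]
contact_force: [-11.1, 3.9, 2.8]
gripper_width: 0.0196
gripper_force: 50.0
```

```bash
python3 - <<'E'
from h import *
s=r.get_state(); print(s['tcp_pos'],s['contact_force'],s['moment'])
c=viewer.capture('scene')
cv2.imwrite('pics/y2.png',cv2.resize(c['image'][200:300,340:450],(660,600),interpolation=3))
E
```

```text
[ 0.60178242 -0.00177312  0.16077893] [-11.13979798   3.86554025   2.75680462] [1.35276431 4.28335673 0.05983091]
```

View pics/y2.png

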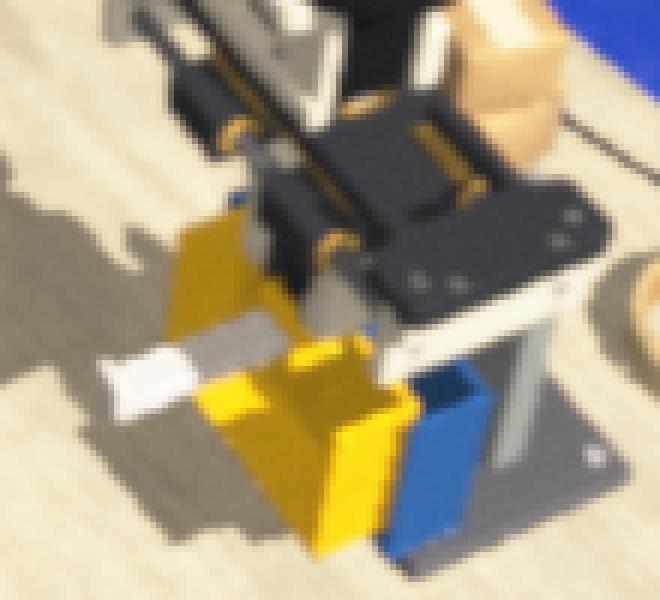

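Yellow is nested in blue: its flange spans (330–415, 400–550), with blue just behind. Easing off and releasing.

move_arm --targets '[[[-0.2, 0, 0], [0, 0, 0]], [[-0.35, 0, 0], [0, 0, 0]], [[-0.5, 0, 0], [0, 0, 0]], [[-0.6, 0, 0], [0, 0, 0]], [[-0.6, 0, 0], [0, 0, 0]]]'

```text
time_s: 27.3
tcp_pos: [0.5985, -0.0016, 0.1615]
eef_rot: [180.0, 0.0, -3.3]
contact_force: [-3.8, 0.3, -3.5]
gripper_width: 0.02
gripper_force: 50.0
```

move_arm --targets '[[[-0.1, 0, 0.06], [0, 0, 0]], [[-0.12, 0, 0.06], [0, 0, 0]]]'

```text
time_s: 27.55
tcp_pos: [0.598, -0.0015, 0.1613]
eef_rot: [180.0, -0.0, -3.3]
contact_force: [-1.4, -0.6, -3.7]
gripper_width: 0.0195
gripper_force: 50.0
```

move_arm --targets '[[[0, 0, 0], [0, 0, 0]], [[0, 0, 0], [0, 0, 0]], [[0, 0, 0], [0, 0, 0]], [[0, 0, 0], [0, 0, 0]]]' --jaw 4.5

```text
time_s: 28.05
tcp_pos: [0.598, -0.0014, 0.1614]
eef_rot: [-180.0, -0.0, -3.3]
contact_force: [-0.2, -0.1, -0.5]
gripper_width: 0.0446
gripper_force: 0.0
```

```bash
python3 plan.py .599,.288,.23,-3.4 .599,.288,.14,-3.4
```

```text
28.05 [ 0.598  -0.0014  0.1614] [-1.7999e+02 -4.0000e-02 -3.3100e+00] F [-0.2 -0.1 -0.5] w 0.0446 gf 0.0
.599,.288,.23,-3.4 [-1.56, -28.9, -6.86] [-0.0, -0.001, 0.002] n=4.8 turn rows 0.0
.599,.288,.14,-3.4 [-1.57, -28.9, 2.14] [-0.0, -0.001, 0.002] n=1.4 turn rows 0.0
```

move_arm --targets '[[[0, 0, -5], [0, 0, 0]], [[0, -2, -7], [0, 0, 0]], [[-0.5, -8, -7], [0, 0, 0]], [[-1, -14, -7], [0, 0, 0]], [[-1.3, -20, -7], [0, 0, 0]]]' --jaw 5

```text
time_s: 28.68
tcp_pos: [0.5962, 0.2007, 0.2317]
eef_rot: [-180.0, -0.0, -3.3]
contact_force: [0.6, 0.1, 0.8]
gripper_width: 0.05
gripper_force: 0.0
```

move_arm --targets '[[[-0.1, -5, 0], [0, 0, 0]], [[-0.2, -8.9, 2], [0, 0, 0]], [[-0.2, -8.9, 7], [0, 0, 0]], [[-0.2, -8.9, 9], [0, 0, 0]], [[-0.2, -8.9, 9], [0, 0, 0]]]'

```text
time_s: 29.3
tcp_pos: [0.5986, 0.2874, 0.1392]
eef_rot: [179.9, 0.2, -3.3]
contact_force: [0.9, -0.4, 0.6]
gripper_width: 0.0496
gripper_force: 0.0
```

```bash
python3 plan.py .599,.288,.077,-3.4;  python3 crop.py scene r1.png 170 290 300 450
```

```text
29.3 [0.5986 0.2874 0.1392] [ 1.7985e+02  1.5000e-01 -3.3000e+00] F [ 0.9 -0.4  0.6] w 0.0496 gf 0.0
.599,.288,.077,-3.4 [0.06, -0.08, 6.22] [0.003, 0.003, 0.002] n=1.0 turn rows 0.0
```

View pics/r1.png

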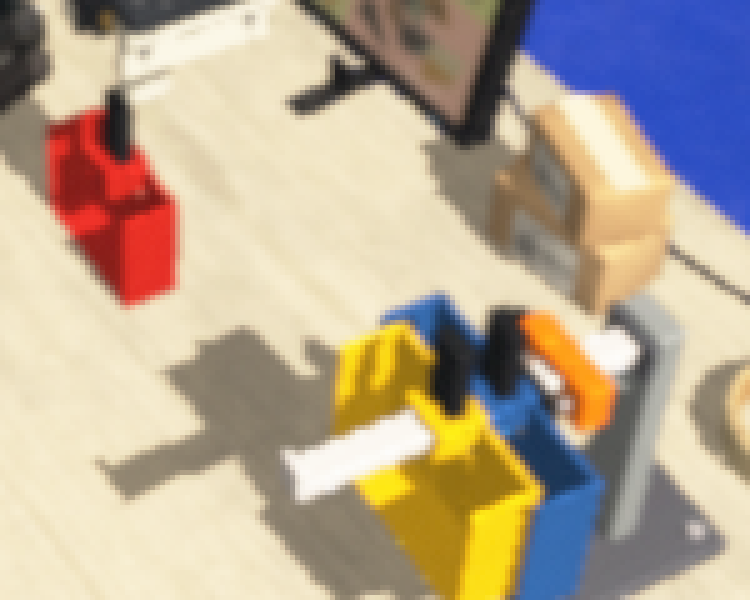

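Blue and yellow hang level and nested, tabs at (505,350) and (455,370). The red tab is at (118,125). Descending on red.

move_arm --targets '[[[0, 0, 3], [0, 0, 0]], [[0, 0, 5.8], [0, 0, 0]], [[0, 0, 6.2], [0, 0, 0]], [[0, 0, 6.2], [0, 0, 0]]]'

```text
time_s: 29.85
tcp_pos: [0.6004, 0.2884, 0.0808]
eef_rot: [-179.9, -0.1, -3.3]
contact_force: [0.6, -0.4, -0.4]
gripper_width: 0.0503
gripper_force: 0.0
```

move_arm --targets '[[[0, 0, 0], [0, 0, 0]], [[0, 0, 0], [0, 0, 0]], [[0, 0, 0], [0, 0, 0]], [[0, 0, 0], [0, 0, 0]], [[0, 0, 0], [0, 0, 0]]]' --jaw 0

```text
time_s: 30.48
tcp_pos: [0.5995, 0.2879, 0.0794]
eef_rot: [180.0, -0.0, -3.3]
contact_force: [-1.0, -0.7, 2.2]
gripper_width: 0.0196
gripper_force: 50.0
```

```bash
python3 plan.py .599,.288,.18,-3.4 .475,.0056,.19,-3.3 .475,.0056,.176,-3.3
```

```text
30.475 [0.5995 0.2879 0.0794] [ 1.80e+02 -1.00e-02 -3.31e+00] F [-1.  -0.7  2.2] w 0.0196 gf 50.0
.599,.288,.18,-3.4 [-0.05, -0.01, -10.06] [0.0, -0.0, 0.002] n=1.6 turn rows 0.0
.475,.0056,.19,-3.3 [-10.8, 28.9, -11.06] [0.0, -0.0, -0.0] n=4.9 turn rows 0.0
.475,.0056,.176,-3.3 [-10.8, 28.9, -9.66] [0.0, -0.0, -0.0] n=0.2 turn rows 0.0
```

move_arm --targets '[[[0, 0, -5], [0, 0, 0]], [[-3, 2, -9.5], [0, 0, 0]], [[-8, 5, -10.5], [0, 0, 0]], [[-11, 10, -10.5], [0, 0, 0]], [[-11, 16, -10.5], [0, 0, 0]]]'

```text
time_s: 31.1
tcp_pos: [0.4784, 0.1339, 0.1846]
eef_rot: [-179.9, -0.0, -3.1]
contact_force: [1.6, -1.1, -0.7]
gripper_width: 0.0197
gripper_force: 50.0
```

move_arm --targets '[[[0.2, 6, 0.3], [0, 0, 0]], [[0.2, 11, 0.7], [0, 0, 0]], [[0.2, 12.9, 0.7], [0, 0, 0]], [[0.2, 12.9, 0.7], [0, 0, 0]], [[0.2, 12.9, 0.7], [0, 0, 0]]]'

```text
time_s: 31.72
tcp_pos: [0.475, 0.006, 0.1772]
eef_rot: [-180.0, -0.0, -3.3]
contact_force: [0.4, 0.2, -1.4]
gripper_width: 0.0193
gripper_force: 50.0
```

```bash
python3 plan.py .505,.0038,.178,-3.3 .552,.0011,.178,-3.3
```

```text
31.725 [0.475  0.006  0.1772] [-1.7999e+02 -1.0000e-02 -3.3200e+00] F [ 0.4  0.2 -1.4] w 0.0193 gf 50.0
.505,.0038,.178,-3.3 [3.0, 0.05, -0.08] [-0.0, -0.0, -0.0] n=0.5 turn rows 0.0
.552,.0011,.178,-3.3 [7.71, 0.05, -0.08] [-0.0, -0.0, -0.0] n=0.8 turn rows 0.0
```

move_arm --targets '[[[1, 0.05, -0.05], [0, 0, 0]], [[2, 0.05, -0.05], [0, 0, 0]], [[2.8, 0.05, -0.05], [0, 0, 0]], [[3.3, 0.05, -0.05], [0, 0, 0]], [[3.7, 0.05, -0.05], [0, 0, 0]]]'

```text
time_s: 32.35
tcp_pos: [0.5121, 0.003, 0.1775]
eef_rot: [180.0, 0.0, -3.3]
contact_force: [-0.5, -0.1, -1.6]
gripper_width: 0.0191
gripper_force: 50.0
```

move_arm --targets '[[[0.6, 0, 0], [0, 0, 0]], [[1.4, 0, 0], [0, 0, 0]], [[2.3, 0, 0], [0, 0, 0]], [[3.2, 0, 0], [0, 0, 0]], [[4.0, 0, 0], [0, 0, 0]]]'

```text
time_s: 32.98
tcp_pos: [0.5524, 0.0007, 0.1776]
eef_rot: [180.0, 0.0, -3.3]
contact_force: [0.2, 0.2, -1.9]
gripper_width: 0.0197
gripper_force: 50.0
```

```bash
python3 plan.py .552,.0011,.1634,-3.3
```

```text
32.975 [0.5524 0.0007 0.1776] [ 1.80e+02  1.00e-02 -3.32e+00] F [ 0.2  0.2 -1.9] w 0.0197 gf 50.0
.552,.0011,.1634,-3.3 [-0.05, -0.04, 1.42] [0.0, 0.0, -0.0] n=0.2 turn rows 0.0
```

move_arm --targets '[[[0, 0, 0.5], [0, 0, 0]], [[0, 0, 1.0], [0, 0, 0]], [[0, 0, 1.3], [0, 0, 0]], [[0, 0, 1.4], [0, 0, 0]], [[0, 0, 1.4], [0, 0, 0]]]'

```text
time_s: 33.6
tcp_pos: [0.5517, 0.0008, 0.1637]
eef_rot: [-180.0, -0.0, -3.3]
contact_force: [0.4, 0.7, -1.0]
gripper_width: 0.0189
gripper_force: 50.0
```

move_arm --targets '[[[0, 0, 0.05], [0, 0, 0]], [[0, 0, 0.05], [0, 0, 0]]]'

```text
time_s: 33.85
tcp_pos: [0.5518, 0.0007, 0.1633]
eef_rot: [-180.0, -0.0, -3.3]
contact_force: [0.5, -0.5, -0.9]
gripper_width: 0.0195
gripper_force: 50.0
```

move_arm --targets '[[[0, 0, 0.08], [0, 0, 0]], [[0, 0, 0.08], [0, 0, 0]]]'

```text
time_s: 34.1
tcp_pos: [0.5519, 0.0007, 0.1632]
eef_rot: [-180.0, -0.0, -3.3]
contact_force: [-2.3, 1.1, 5.8]
gripper_width: 0.0196
gripper_force: 50.0
```

move_arm --targets '[[[0, 0, 0.0], [0, 0, 0]]]'

```text
time_s: 34.22
tcp_pos: [0.5519, 0.0007, 0.1632]
eef_rot: [-180.0, -0.0, -3.3]
contact_force: [-2.9, -0.7, 5.6]
gripper_width: 0.0195
gripper_force: 50.0
```

move_arm --targets '[[[0.2, 0, -0.08], [0, 0, 0]], [[0.6, 0, -0.08], [0, 0, 0]], [[1.0, 0, -0.08], [0, 0, 0]], [[1.3, 0, -0.08], [0, 0, 0]], [[1.45, 0, -0.08], [0, 0, 0]]]'

```text
time_s: 34.85
tcp_pos: [0.5663, -0.0002, 0.1633]
eef_rot: [180.0, 0.0, -3.3]
contact_force: [-3.1, 0.3, 4.2]
gripper_width: 0.0196
gripper_force: 50.0
```

move_arm --targets '[[[0.15, 0, 0], [0, 0, 0]], [[0.3, 0, 0], [0, 0, 0]], [[0.4, 0, 0], [0, 0, 0]]]'

```text
time_s: 35.22
tcp_pos: [0.5703, -0.0004, 0.1633]
eef_rot: [180.0, -0.0, -3.3]
contact_force: [-3.3, 0.5, 4.1]
gripper_width: 0.0193
gripper_force: 50.0
```

Raise slightly to shed friction, then continue gently.

move_arm --targets '[[[0.1, 0, -0.08], [0, 0, 0]], [[0.2, 0, -0.08], [0, 0, 0]], [[0.3, 0, -0.08], [0, 0, 0]]]'

```text
time_s: 35.6
tcp_pos: [0.5722, -0.0006, 0.1634]
eef_rot: [180.0, 0.1, -3.3]
contact_force: [-5.6, 0.5, 2.2]
gripper_width: 0.0196
gripper_force: 50.0
```

move_arm --targets '[[[0.1, 0, 0], [0, 0, 0]], [[0.2, 0, 0], [0, 0, 0]]]'

```text
time_s: 35.85
tcp_pos: [0.5732, -0.001, 0.1634]
eef_rot: [180.0, 0.2, -3.3]
contact_force: [-9.9, 0.8, 4.9]
gripper_width: 0.0198
gripper_force: 50.0
```

move_arm --targets '[[[0.1, 0, 0], [0, 0, 0]], [[0.2, 0, 0], [0, 0, 0]]]'

```text
time_s: 36.1
tcp_pos: [0.5743, -0.0012, 0.1634]
eef_rot: [179.9, 0.3, -3.3]
contact_force: [-12.7, 2.0, 8.6]
gripper_width: 0.0196
gripper_force: 50.0
```

move_arm --targets '[[[0.03, 0, -0.08], [0, 0, 0]], [[0.08, 0, -0.1], [0, 0, 0]], [[0.08, 0, -0.1], [0, 0, 0]]]'

```text
time_s: 36.48
tcp_pos: [0.5749, -0.0011, 0.1634]
eef_rot: [180.0, 0.4, -3.4]
contact_force: [-9.6, 0.8, 0.8]
gripper_width: 0.0193
gripper_force: 50.0
```

move_arm --targets '[[[0.05, 0, 0], [0, 0, 0]], [[0.05, 0, 0], [0, 0, 0]]]'

```text
time_s: 36.72
tcp_pos: [0.5751, -0.0012, 0.1635]
eef_rot: [179.9, 0.4, -3.4]
contact_force: [-10.4, 1.9, 1.5]
gripper_width: 0.0194
gripper_force: 50.0
```

move_arm --targets '[[[0.07, 0, -0.02], [0, 0, 0]], [[0.12, 0, -0.02], [0, 0, 0]], [[0.12, 0, -0.02], [0, 0, 0]], [[0.12, 0, -0.02], [0, 0, 0]]]'

```text
time_s: 37.22
tcp_pos: [0.5758, -0.0012, 0.1634]
eef_rot: [179.9, 0.5, -3.4]
contact_force: [-11.6, 2.8, 2.0]
gripper_width: 0.0198
gripper_force: 50.0
```

move_arm --targets '[[[-0.2, 0, 0], [0, 0, 0]], [[-0.35, 0, 0], [0, 0, 0]], [[-0.5, 0, 0.04], [0, 0, 0]], [[-0.6, 0, 0.06], [0, 0, 0]], [[-0.6, 0, 0.06], [0, 0, 0]]]'

```text
time_s: 37.85
tcp_pos: [0.5731, -0.0007, 0.1641]
eef_rot: [180.0, 0.1, -3.3]
contact_force: [-4.6, -0.8, -2.9]
gripper_width: 0.0195
gripper_force: 50.0
```

move_arm --targets '[[[-0.08, 0, 0.04], [0, 0, 0]], [[-0.13, 0, 0.06], [0, 0, 0]], [[-0.13, 0, 0.06], [0, 0, 0]]]'

```text
time_s: 38.22
tcp_pos: [0.5726, -0.0005, 0.1641]
eef_rot: [-180.0, -0.0, -3.3]
contact_force: [-2.6, -0.4, -1.6]
gripper_width: 0.0196
gripper_force: 50.0
```

move_arm --targets '[[[0, 0, 0], [0, 0, 0]], [[0, 0, 0], [0, 0, 0]], [[0, 0, 0], [0, 0, 0]], [[0, 0, 0], [0, 0, 0]]]' --jaw 5

```text
time_s: 38.72
tcp_pos: [0.5728, -0.0004, 0.1642]
eef_rot: [-180.0, -0.0, -3.3]
contact_force: [-1.0, 0.1, 0.3]
gripper_width: 0.0491
gripper_force: 0.0
```

move_arm --targets '[[[0, 0, -4], [0, 0, 0]], [[0, 0, -8], [0, 0, 0]], [[-4, 0, -11], [0, 0, 0]], [[-8, -5, -11], [0, 0, 0]], [[-12, -10, -11], [0, 0, 0]]]'

```text
time_s: 39.35
tcp_pos: [0.4594, 0.1045, 0.2746]
eef_rot: [-179.9, -0.1, -3.4]
contact_force: [1.2, 0.6, 0.3]
gripper_width: 0.0503
gripper_force: 0.0
```

move_arm --targets '[[[0, -5, 0], [0, 0, 0]], [[0, -10, 0], [0, 0, 0]], [[0, -14, 0], [0, 0, 0]], [[0, -14, 0], [0, 0, 0]]]'

```text
time_s: 39.85
tcp_pos: [0.4683, 0.246, 0.2735]
eef_rot: [180.0, 0.0, -3.2]
contact_force: [-0.9, -0.5, 0.2]
gripper_width: 0.0498
gripper_force: 0.0
```

```bash
python3 plan.py;python3 - <<'E'
from fit import *
c={n:viewer.capture(n) for n in('scene','top')}
for l in('tray_large_tab','tray_medium_tab','tray_small_tab'):
    d={n:pinpoint(l,n) for n in c}
    if d['scene'] and d['top']:
        X,e,f=tri(c['scene'],c['top'],d['scene'][0]['location'],d['top'][0]['location']); print(l,X.round(4),e,f)
i=c['scene']['image'][205:305,330:450];j=c['top']['image'][140:240,360:440]
cv2.imwrite('pics/end.png',np.hstack([cv2.resize(i,(480,400),interpolation=3),cv2.resize(j,(320,400),interpolation=3)]))
E
```

```text
39.85 [0.4683 0.246  0.2735] [ 1.7999e+02  1.0000e-02 -3.1600e+00] F [-0.9 -0.5  0.2] w 0.0498 gf 0.0
tray_large_tab [0.6235 0.0033 0.1777] [ 0.3 -0.1] [-0.1  0.2]
tray_medium_tab [ 0.598  -0.0018  0.1768] [ 0.2 -0.1] [-0.1  0.1]
tray_small_tab [0.5749 0.0053 0.1716] [-2.1  0.6] [ 0.6 -1.7]
```

View pics/end.png

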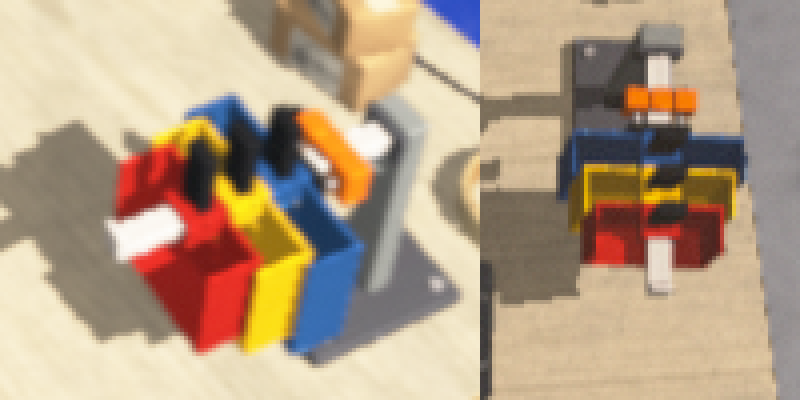

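The stack hangs level and tight. In the left panel the tabs sit evenly spaced at (285,140), (240,155) and (200,175), with nothing touching them.

```bash
python3 -c "
from plant import r
print(r.close_job())"
```

```text
the job is handed in; nothing more can be done
None
```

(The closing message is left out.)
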